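# Tuck the drip strip under the lapped plate of the drain board

## Task

First take the stone that lies on the drain board out of the way and put it in the sorting tray. Then lay the metal drip strip on the board and slide its long front edge about 2 cm under the lapped plate, all along, without lifting that plate, and finish while still gripping the strip by its rib and pressing it down flat and firmly on the board: do not let go. Leave the other things on the bench where they are.

Things in the scene. Friction and masses are not known exactly. Their poses are not given: they have to be found in the camera images.
- drain_board: plywood board fixed on the bench, 210 mm (x) by 220 mm (y), 16 mm thick; origin on its underside, x points away from the robot toward its hinged plate, z up. It spans x -100 to 110 mm, y +-110 mm. The lapped plate covers it from x = 35 mm to 107 mm; the rest, nearer the robot, is bare. Under the plate two side rails (inner faces at y = +-94 mm) and a block across the back leave a slot 188 mm wide, 8 mm high and 42 mm deep, open toward the robot.
- lap_line (a point): point on the board's top surface, straight below the middle of the lapped plate's free front edge; its axes are the board's (x into the slot)
- lap_plate (a joint): hinge of the lapped plate, a grey plate 72 x 210 x 4 mm that lies 8 mm above the board's top (its upper face 12 mm above it) and swings up freely about its far edge; 0 = lying down, grows as its front edge is lifted, 0.07 rad = front edge 5 mm up. Only its own weight (0.12 kg) keeps it down
- drip_strip: loose bare-metal strip, about 0.15 kg: a flat plate 95 mm (x) by 140 mm (y), 4 mm thick, with an upright grip rib 10 mm thick (x), 90 mm long (y), whose top is 40 mm above the underside. Origin on the underside, right below the middle of the rib; the plate reaches 65 mm ahead of it (+x, the long front edge to be tucked) and 30 mm behind. It lies on the bench with the front edge away from the robot
- nose_left (a point): left end of the strip's front edge, on its underside, 65 mm ahead (+x) and 70 mm left (+y) of the strip's origin
- nose_right (a point): right end of the strip's front edge, on its underside, 65 mm ahead (+x) and 70 mm right (-y) of the strip's origin
- stone: rough stone, 32 mm (x) by 44 mm (y) by 23 mm high, 0.07 kg, the only thing lying on the drain board; origin in the middle of its underside
- sorting_tray: open grey tray fixed on the bench, 130 mm (x) by 120 mm (y), walls 4 mm thick and 25 mm high; origin in the middle of its underside
- jar: bystander: small jar with a lid, 55 mm across, 68 mm high; origin under its middle
- big_stone: bystander: rounded rough stone 44 x 52 x 36 mm on the bench; origin under its middle
- tape: bystander: roll of tape lying flat, 62 mm across, 19 mm high; origin under its middle
- pliers: bystander: pliers lying flat, 152 mm long; origin under their middle

How it is judged (in metres and radians):
On the way:
1. the stone lies in the sorting tray, let go (x of stone in the frame of sorting_tray between -0.062 and 0.062 m and y of stone in the frame of sorting_tray between -0.057 and 0.057 m and height (world z) of stone below 0.035 m and contact force between the fingers and stone below 0.05 N and linear speed of stone below 0.05 m/s), for 0.2 s.
At the end, for the whole second after the job is handed in: Stone in the tray. Both ends of the strip's front edge over 12 mm past the lap line, inside the slot, under 3.5 mm above the board; strip flat within 0.05 rad and still; lapped plate down (under 0.03 rad); fingers hold the strip (over 2 N) and press it on the board with over 4 N (x of stone in the frame of sorting_tray between -0.062 and 0.062 m and y of stone in the frame of sorting_tray between -0.057 and 0.057 m and height (world z) of stone below 0.035 m and x of each of nose_left, nose_right in the frame of lap_line above 0.012 m and y of nose_left in the frame of lap_line below 0.098 m and y of nose_right in the frame of lap_line above -0.098 m and z of each of nose_left, nose_right in the frame of lap_line below 0.0035 m and angle between drip_strip's own z axis and vertical below 0.05 rad and value of joint lap_plate below 0.03 rad and contact force between the fingers and drip_strip above 2 N and contact force between drip_strip and drain_board above 4 N and linear speed of drip_strip below 0.02 m/s); the arm keeps its last pose, push and grip.
It fails at once if the lapped plate is lifted: its front edge rises more than about 5 mm (0.07 rad) (value of joint lap_plate above 0.07 rad).
It fails at once if a bystander (jar, big stone, tape, pliers) is moved more than 30 mm (distance of any of jar, big_stone, tape, pliers from where it was at the start of the episode above 0.03 m).
It also fails if it takes over 58 s, if anything falls off the work surface, if the arm or the gripper's body presses on something with over 40 N, if the wrist force passes 120 N, or if a joint passes its speed limit or range.

## Robot

A 6-joint arm with a two-finger parallel gripper is mounted at the origin on a cart in front of the work surface, level with it; the furniture and walls round the work are solid. World frame = base frame: x ahead of the robot, y to its left, z up, the work surface at z = 0. Lengths are in m, angles in degrees, forces in N, time in s.
With the tool pointing down it reaches from about 0.35 to 0.875 m from the base axis. Payload 4.2 kg.
Tool frame: the origin (TCP) lies at the very end of the fingers, on their centre line; the grasp point (between the pads) lies 19 mm behind it (r.hold_point_z is the distance from the TCP to the grasp point, in m); z points along the fingers, y is the direction in which the jaws open and shut (so a half turn about z gives the same grasp; the last joint's range is limited). The gripper opens to 87 mm and grips with 3 to 60 N. Pads are 19 mm wide; open, the fingers measure 117 mm over their backs; the gripper's body (75 mm by 190 mm) begins 51 mm behind the grasp point.
Start: joints at [-62.074, 22.042, 0.453, 0, -68.411, -14.817], TCP at [0.142, -0.609, 0.223] pointing down, gripper open.
Joint ranges: [-179.83, 179.83], [-69.29, 118.12], [-61.27, 80.66], [-181.25, 117.63], [-171.15, -9.14], [-177.46, 177.46]. Speed limits (degrees/s): [159.86, 159.86, 180, 180, 180, 180].

## Interface

Orientations are given as a 3x3 rotation matrix whose columns are the frame's x, y, z axes.
In Python, from station import r, cams, ticket gives the robot as it stands.
- The arm moves only by the tool drive_tool, never from a script. Its argument "deltas" is a list of rows, each an object of numbers: "dx", "dy", "dz": the shift along the tool's x, y, z in m; "wx", "wy", "wz": the turn, a rotation vector about the tool's x, y, z in degrees. A call has 1 to 20 rows; each row is the pose to reach, as a shift and turn from the pose commanded when the call began, along the tool's axes at that moment; what a row does not reach only later rows make up. A row lasts 1/10 s, in which the tool goes at most 50 mm and 8.59 degrees, less where a joint would pass 70% of its speed; a pose out of reach is approached as far as the arm can. A call with a gripper value outside its range is refused whole. "gripper" is the opening, from 0 (shut) to 1 (fully open), set as the call begins (left out, the last holds). The fingers move at their own pace and stop on an object; the grip force is fixed at half the most. Time passes only in rows, so rows that repeat a pose let the fingers close. It gives the time, the measured TCP pose, the force and the opening at its end, in the units of the state.
- r.sense(): the state, without advancing time (a new reading comes with each control period).
- cams.capture(name): name is "scene" or "top" or "wrist"; returns the picture (400x640x3 uint8, red, green, blue); there is no depth.
- cams.camera_model(name): a dict with "intrinsics" (3x3 intrinsics, pixels), "extrinsics" (4x4, takes a point from world to camera coordinates); the wrist camera has in their place "T_tool_cam" (4x4, takes a point from camera to tool coordinates, whose origin is the TCP and whose axes are the flange's). Camera axes: x right, y down, z forward; pixel columns grow to the right and rows downward; lengths in m; the calibration is good to about 2 mm. A picture is of the moment at which its call begins: read the wrist's pose just before it. camera_model takes no time and is no camera call.
- ticket.finish_job(): hands the job in, once; it reports no verdict.
The state is a dict: "time_s": time; "joints": joint angles; "joint_velocities": joint speeds; "effort": joint torques, N m; "tcp_pos": TCP position; "ee_rot": TCP orientation; "wrist_force": force on the tool from outside, world axes, zero at the start; "moment": the same for the moment, N m; "gripper_width": opening from 0.0 (shut) to 1.0 (fully open).
Only numpy, scipy, OpenCV 4.12 (cv2) and the standard library are available. Lean on these libraries where they do the work, as an engineer would, in place of code of your own. Each camera call takes 0.05 s, during which the arm holds its last target.

## Working session

There is one attempt and no reset: what is moved stays moved. The work goes in short steps, Python scripts to look and compute and a tool call to move; the robot and the scene stay as the last step left them, time stands still between calls to the robot, and variables do not carry over. Pictures are saved under pics/ and viewed, and the job is handed in when it is done.

Besides the shell and the picture viewer there is one more tool, called after ">>>" as name(argument=value, ...) on one line, values as JSON. drive_tool: Moves the arm, as the interface text tells. Its arguments: {"type":"object","properties":{"deltas":{"type":"array","items":{"type":"object","properties":{"dx":{"type":"number"},"dy":{"type":"number"},"dz":{"type":"number"},"wx":{"type":"number"},"wy":{"type":"number"},"wz":{"type":"number"}}}},"gripper":{"type":"number"}},"required":["deltas"]}

```bash
mkdir -p pics; ls; python3 - <<'E'
from station import r,cams,ticket
import cv2,numpy as np
s=r.sense();print(s, r.hold_point_z)
for n in("top","scene","wrist"):
    im=cams.capture(n);cv2.imwrite(f"pics/{n}0.png",im[:,:,::-1]);m=cams.camera_model(n);print(n,m)
E
```

```text
pics
{'time_s': 0.0, 'joints': array([-6.20739501e+01,  2.20906651e+01,  3.78893552e-01, -2.83506301e-02,
       -6.84132173e+01, -1.48162832e+01]), 'joint_velocities': array([ 0.01678232,  0.02974193,  0.03956729,  0.09304588,  0.09772566,
       -0.11795898]), 'effort': array([ 5.70867633e-04, -3.90665925e+01,  1.87400991e+01,  4.21967983e+00,
        1.10301733e-02, -1.84059104e-04]), 'tcp_pos': array([ 0.14162816, -0.60810533,  0.22145625]), 'ee_rot': array([[-9.73978672e-01, -2.26638850e-01, -6.15100271e-04],
       [-2.26639656e-01,  9.73976321e-01,  2.14288341e-03],
       [ 1.13432468e-04,  2.22652885e-03, -9.99997515e-01]]), 'wrist_force': array([-0.23857545, -0.22914663, -0.10910755]), 'moment': array([ 0.0310868 ,  0.02796633, -0.02408729]), 'gripper_width': 1.0001351619312582} 0.0187
top {'intrinsics': array([[363.39153713,   0.        , 321.42086548],
       [  0.        , 363.39153713, 192.31067763],
       [  0.        ,   0.        ,   1.        ]]), 'extrinsics': array([[-1.06567841e-03, -9.99883839e-01, -1.52043555e-02,
        -6.95644808e-02],
       [-9.97343163e
[... 504 characters left out ...]
985,  0.57192344, -0.67803214,  0.31038212],
       [ 0.4044576 , -0.54456043, -0.7347571 ,  0.97207831],
       [ 0.        ,  0.        ,  0.        ,  1.        ]])}
wrist {'intrinsics': array([[334.13006771,   0.        , 318.74746533],
       [  0.        , 334.13006771, 192.09924564],
       [  0.        ,   0.        ,   1.        ]]), 'T_tool_cam': array([[-5.12746485e-04, -9.54976476e-01, -2.96681086e-01,
         8.08872776e-02],
       [ 9.99999489e-01, -2.31220449e-04, -9.84006555e-04,
         7.52915926e-04],
       [ 8.71104379e-04, -2.96681439e-01,  9.54976107e-01,
        -1.62332014e-01],
       [ 0.00000000e+00,  0.00000000e+00,  0.00000000e+00,
         1.00000000e+00]])}
```

View pics/top0.png

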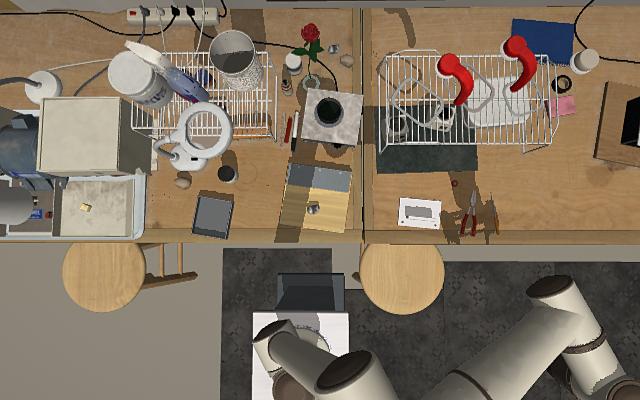

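View pics/scene0.png

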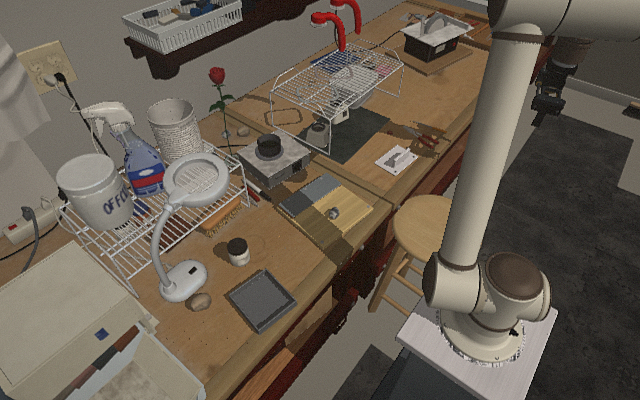

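View pics/wrist0.png

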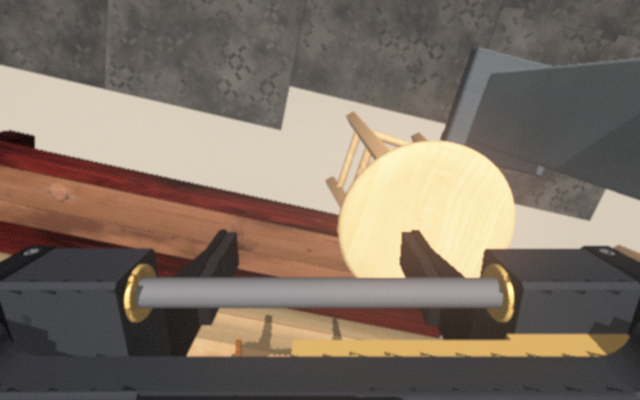

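Top view: the board is around (318,197) with the stone at (313,209). The tray is at (212,215), and the strip (white) at (419,212). I'll enlarge this area.

```bash
python3 - <<'E'
import cv2
im=cv2.imread("pics/top0.png")
cv2.imwrite("pics/c1.png",cv2.resize(im[150:245,270:450],None,fx=4.4,fy=4.4,interpolation=cv2.INTER_CUBIC))
cv2.imwrite("pics/c2.png",cv2.resize(im[150:245,170:360],None,fx=4.2,fy=4.2,interpolation=cv2.INTER_CUBIC))
im=cv2.imread("pics/scene0.png")
cv2.imwrite("pics/c3.png",cv2.resize(im[130:250,270:450],None,fx=4.4,fy=4.4,interpolation=cv2.INTER_CUBIC))
E
```

```text
(no output)
```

View pics/c1.png

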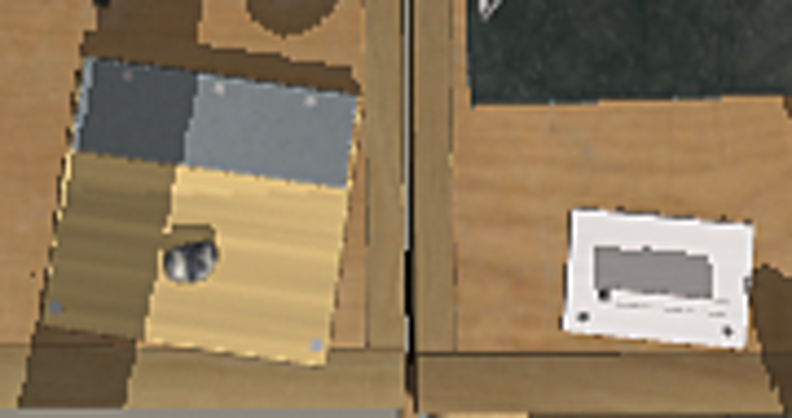

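View pics/c2.png

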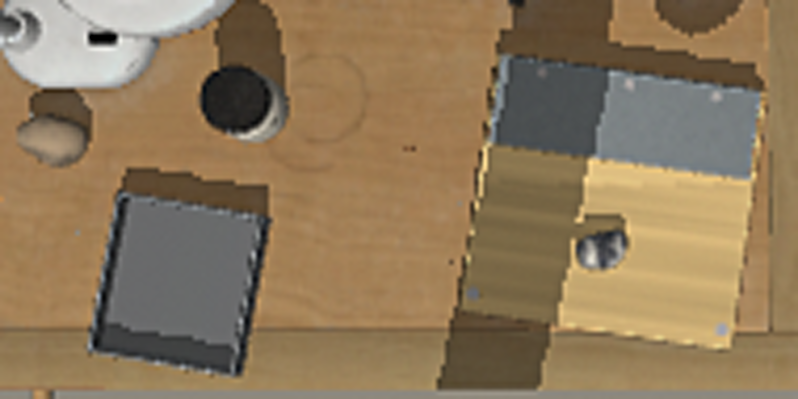

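View pics/c3.png

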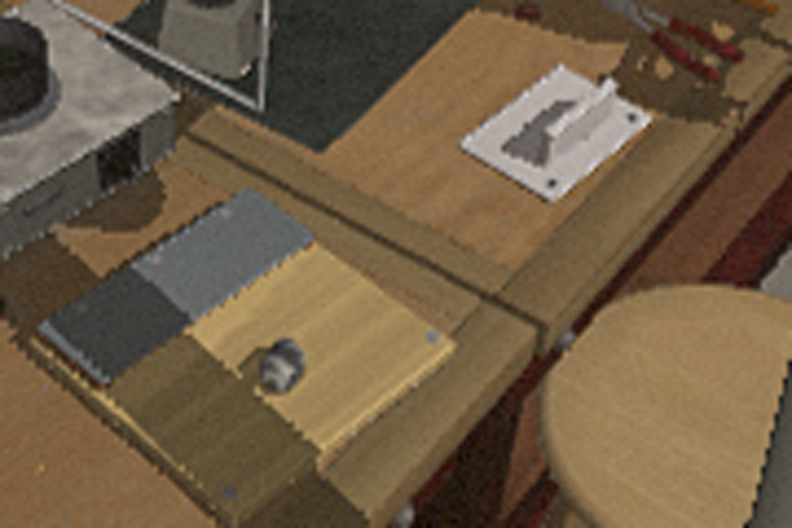

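```bash
cat > h.py <<'E'
import numpy as np
from station import r,cams,ticket
def ray(name,uv,z,T=None):
    m=cams.camera_model(name);K=m['intrinsics']
    if T is None: E=np.linalg.inv(m['extrinsics'])
    else: E=T@m['T_tool_cam']
    d=E[:3,:3]@np.linalg.inv(K)@np.array([uv[0],uv[1],1]);o=E[:3,3]
    return o+d*(z-o[2])/d[2]
def tool(s):
    T=np.eye(4);T[:3,:3]=s['ee_rot'];T[:3,3]=s['tcp_pos'];return T
def goto(p,R):
    "row for pose p,R from the current measured"
    from scipy.spatial.transform import Rotation as Ro
    T=tool(r.sense());d=T[:3,:3].T@(np.array(p)-T[:3,3]);w=Ro.from_matrix(T[:3,:3].T@R).as_rotvec(degrees=True)
    return d.round(4),w.round(2)
def down(yaw):
    "tool x at yaw deg"
    c,s=np.cos(np.radians(yaw)),np.sin(np.radians(yaw));return np.array([[c,s,0],[s,-c,0],[0,0,-1.]])
E
python3 - <<'E'
from h import *
def c(u,o,f):return (o+(u[0]+.5)/f-.5,150+(u[1]+.5)/f-.5)
def show(n,pts,o,f,z):
    P=np.array([ray('top',c(p,o,f),z)[:2] for p in pts]);print(n,P.round(4).tolist(),'mean',P.mean(0).round(4))
    for i in range(len(P)):
        d=P[(i+1)%len(P)]-P[i];print('   len',np.linalg.norm(d).round(4),'ang',np.degrees(np.arctan2(d[1],d[0])).round(1))
show('boardnear',[(43,325),(326,364)],270,4.4,.016)
show('plate',[(85,57),(358,97),(347,187),(73,150)],270,4.4,.028)
show('strip',[(574,208),(753,224),(745,348),(563,330)],270,4.4,.004)
show('tray',[(121,193),(270,216),(240,376),(91,350)],170,4.2,.025)
show('stone',[(189,262)],270,4.4,.03)
E
```

```text
boardnear [[0.4414, 0.0704], [0.4118, -0.1445]] mean [ 0.4266 -0.0371]
   len 0.2169 ang -97.8
   len 0.2169 ang 82.2
plate [[0.645, 0.0382], [0.6137, -0.1693], [0.5453, -0.1605], [0.5739, 0.047]] mean [ 0.5945 -0.0612]
   len 0.2099 ang -98.6
   len 0.069 ang 172.7
   len 0.2094 ang 82.2
   len 0.0717 ang -7.0
strip [[0.5305, -0.336], [0.5179, -0.4725], [0.4234, -0.4641], [0.4371, -0.3261]] mean [ 0.4772 -0.3997]
   len 0.1371 ang -95.3
   len 0.0949 ang 174.9
   len 0.1387 ang 84.3
   len 0.0939 ang -6.1
tray [[0.535, 0.3416], [0.5164, 0.222], [0.3899, 0.2437], [0.4104, 0.3626]] mean [0.4629 0.2925]
   len 0.1211 ang -98.8
   len 0.1283 ang 170.3
   len 0.1206 ang 80.2
   len 0.1263 ang -9.5
stone [[0.4888, -0.0412]] mean [ 0.4888 -0.0412]
   len 0.0 ang 0.0
```

```bash
python3 - <<'E'
from h import *
print(goto([.489,-.041,.20],down(-98)))
E
```

```text
(array([-0.4669,  0.4737,  0.0225]), array([ 9.00e-02,  5.00e-02, -6.89e+01]))
```

>>> drive_tool(deltas=[{"dx": -0.467,"dy": 0.474,"dz": 0.022,"wz": -69},{"dx": -0.467,"dy": 0.474,"dz": 0.022,"wz": -69},{"dx": -0.467,"dy": 0.474,"dz": 0.022,"wz": -69},{"dx": -0.467,"dy": 0.474,"dz": 0.022,"wz": -69},{"dx": -0.467,"dy": 0.474,"dz": 0.022,"wz": -69},{"dx": -0.467,"dy": 0.474,"dz": 0.022,"wz": -69},{"dx": -0.467,"dy": 0.474,"dz": 0.022,"wz": -69},{"dx": -0.467,"dy": 0.474,"dz": 0.022,"wz": -69},{"dx": -0.467,"dy": 0.474,"dz": 0.022,"wz": -69},{"dx": -0.467,"dy": 0.474,"dz": 0.022,"wz": -69},{"dx": -0.467,"dy": 0.474,"dz": 0.022,"wz": -69},{"dx": -0.467,"dy": 0.474,"dz": 0.022,"wz": -69},{"dx": -0.467,"dy": 0.474,"dz": 0.022,"wz": -69},{"dx": -0.467,"dy": 0.474,"dz": 0.022,"wz": -69},{"dx": -0.467,"dy": 0.474,"dz": 0.022,"wz": -69},{"dx": -0.467,"dy": 0.474,"dz": 0.022,"wz": -69},{"dx": -0.467,"dy": 0.474,"dz": 0.022,"wz": -69},{"dx": -0.467,"dy": 0.474,"dz": 0.022,"wz": -69},{"dx": -0.467,"dy": 0.474,"dz": 0.022,"wz": -69},{"dx": -0.467,"dy": 0.474,"dz": 0.022,"wz": -69}], gripper=1.0)

```text
schema error: expected keys dx, dy, dz, wx, wy, wz
```

```bash
python3 - <<'E'
from h import *
import cv2
s=r.sense();im=cams.capture('wrist');cv2.imwrite("pics/w1.png",im[:,:,::-1]);print(s['time_s'],s['tcp_pos'],s['ee_rot'].round(3).tolist(),s['wrist_force'])
np.save('w1.npy',tool(s))
E
```

```text
0.15 [ 0.14163867 -0.60826677  0.2217268 ] [[-0.974, -0.227, -0.001], [-0.227, 0.974, 0.002], [0.0, 0.002, -1.0]] [ 0.24810727 -0.37118473  1.07752261]
```

View pics/w1.png

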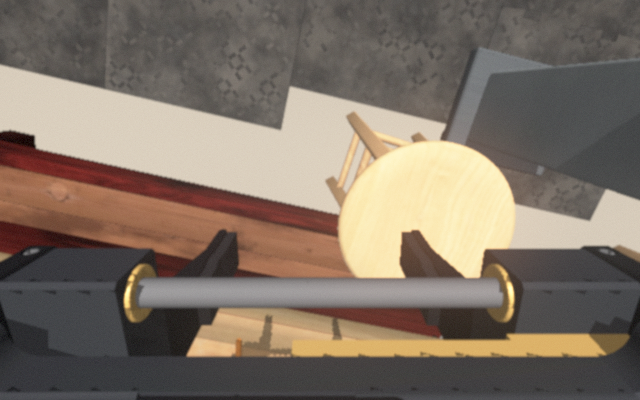

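All six keys are required in each row, so I'll resend the move.

>>> drive_tool(deltas=[{"dx": -0.467,"dy": 0.474,"dz": 0.022,"wx": 0,"wy": 0,"wz": -69},{"dx": -0.467,"dy": 0.474,"dz": 0.022,"wx": 0,"wy": 0,"wz": -69},{"dx": -0.467,"dy": 0.474,"dz": 0.022,"wx": 0,"wy": 0,"wz": -69},{"dx": -0.467,"dy": 0.474,"dz": 0.022,"wx": 0,"wy": 0,"wz": -69},{"dx": -0.467,"dy": 0.474,"dz": 0.022,"wx": 0,"wy": 0,"wz": -69},{"dx": -0.467,"dy": 0.474,"dz": 0.022,"wx": 0,"wy": 0,"wz": -69},{"dx": -0.467,"dy": 0.474,"dz": 0.022,"wx": 0,"wy": 0,"wz": -69},{"dx": -0.467,"dy": 0.474,"dz": 0.022,"wx": 0,"wy": 0,"wz": -69},{"dx": -0.467,"dy": 0.474,"dz": 0.022,"wx": 0,"wy": 0,"wz": -69},{"dx": -0.467,"dy": 0.474,"dz": 0.022,"wx": 0,"wy": 0,"wz": -69},{"dx": -0.467,"dy": 0.474,"dz": 0.022,"wx": 0,"wy": 0,"wz": -69},{"dx": -0.467,"dy": 0.474,"dz": 0.022,"wx": 0,"wy": 0,"wz": -69},{"dx": -0.467,"dy": 0.474,"dz": 0.022,"wx": 0,"wy": 0,"wz": -69},{"dx": -0.467,"dy": 0.474,"dz": 0.022,"wx": 0,"wy": 0,"wz": -69},{"dx": -0.467,"dy": 0.474,"dz": 0.022,"wx": 0,"wy": 0,"wz": -69},{"dx": -0.467,"dy": 0.474,"dz": 0.022,"wx": 0,"wy": 0,"wz": -69},{"dx": -0.467,"dy": 0.474,"dz": 0.022,"wx": 0,"wy": 0,"wz": -69},{"dx": -0.467,"dy": 0.474,"dz": 0.022,"wx": 0,"wy": 0,"wz": -69},{"dx": -0.467,"dy": 0.474,"dz": 0.022,"wx": 0,"wy": 0,"wz": -69}], gripper=1.0)

```text
time_s: 2.1
tcp_pos: [0.4887, -0.0421, 0.2008]
ee_rot: [[-0.139, -0.99, 0.0], [-0.99, 0.139, 0.0], [-0.0, -0.0, -1.0]]
wrist_force: [-0.3, 0.5, -0.5]
gripper_width: 1.004
```

```bash
python3 - <<'E'
from h import *
import cv2
s=r.sense();im=cams.capture('wrist');cv2.imwrite("pics/w2.png",im[:,:,::-1]);print(s['time_s'],s['tcp_pos'],s['ee_rot'].round(3).tolist(),s['wrist_force'])
np.save('w2.npy',tool(s))
E
```

```text
2.1 [ 0.48869598 -0.04207308  0.20078495] [[-0.139, -0.99, 0.0], [-0.99, 0.139, 0.0], [-0.0, -0.0, -1.0]] [-0.26476862  0.48364915 -0.50613162]
```

View pics/w2.png

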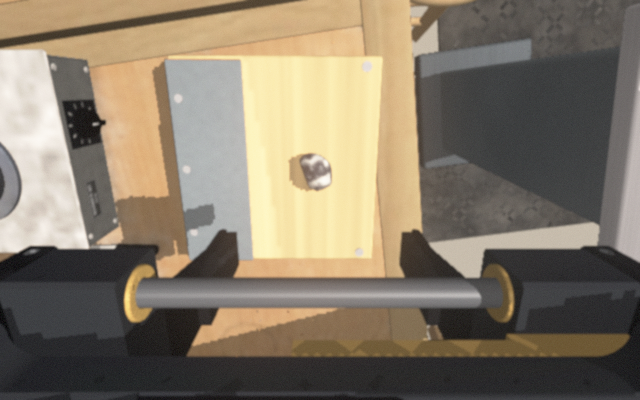

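```bash
python3 - <<'E'
from h import *
import cv2
im=cv2.imread("pics/w2.png");T=np.load('w2.npy')
hsv=cv2.cvtColor(im,cv2.COLOR_BGR2HSV)
# front edge of plate: b-channel saturation jump
pts=[];pn=[]
for v in range(66,226,4):
    S=hsv[v,:,1].astype(float); seg=S[215:285]; g=np.diff(cv2.GaussianBlur(seg[None],(5,1),1)[0]); 
    i=int(g.argmax()); pts.append((215+i+.5,v))
for v in range(66,226,4):
    g=np.diff(cv2.GaussianBlur(im[v,350:400,0].astype(float)[None]*1.0,(5,1),1)[0]);pn.append((350+int(np.abs(g).argmax())+.5,v))
def line(p,z):
    P=np.array([ray('wrist',q,z,T)[:2] for q in p]);
    f=cv2.fitLine(P.astype(np.float32),cv2.DIST_HUBER,0,1e-4,1e-4).ravel();
    if f[1]>0:f[:2]*=-1
    return f
f=line(pts,.028);print('front',f,np.degrees(np.arctan2(f[0],-f[1])),pts[::10])
n=line(pn,.016);print('near',n,np.degrees(np.arctan2(n[0],-n[1])),pn[::10])
for nm,uv,z in [('platetl',(166,60),.028),('platefr',(241,59),.028),('nr',(381,56),.016),('nl',(372,259),.016)]:print(nm,ray('wrist',uv,z,T).round(4))
# stone mask: low saturation blob
m=((hsv[:,:,1]<70)).astype(np.uint8);m[:, :285]=0;m[:,350:]=0;m[:140]=0;m[200:]=0
c=max(cv2.findContours(m,0,2)[0],key=cv2.contourArea);print(cv2.minAreaRect(c),cv2.boundingRect(c))
(u,v),_,_=cv2.minAreaRect(c)
for z in(.016,.028,.039):print(ray('wrist',(u,v),z,T).round(4))
E
```

```text
front [-0.14215001 -0.9898451   0.55988556 -0.07358287] -8.172277 [(240.5, 66), (242.5, 106), (245.5, 146), (247.5, 186)]
near [-0.13597573 -0.99071217  0.42637476 -0.05372043] -7.815046 [(361.5, 66), (379.5, 106), (376.5, 146), (375.5, 186)]
platetl [ 0.6163 -0.1674  0.028 ]
platefr [ 0.5466 -0.1585  0.028 ]
nr [ 0.4146 -0.1436  0.016 ]
nl [0.4435 0.0732 0.016 ]
((317.4320983886719, 170.4487762451172), (36.1497688293457, 26.758384704589844), 70.70995330810547) (301, 154, 31, 36)
[ 0.4913 -0.0399  0.016 ]
[ 0.4908 -0.0427  0.028 ]
[ 0.4904 -0.0453  0.039 ]
```

The wrist view agrees with the top view. The plate's front edge runs from (240,66) to (250,226), and the board yaw is about -8°. The stone is at (317,170) with its long axis about 18° off. I'll descend on the stone with the jaws partly open.

>>> drive_tool(deltas=[{"dx": 0,"dy": -0.001,"dz": 0.05,"wx": 0,"wy": 0,"wz": -17},{"dx": 0,"dy": -0.001,"dz": 0.1,"wx": 0,"wy": 0,"wz": -17},{"dx": 0,"dy": -0.001,"dz": 0.13,"wx": 0,"wy": 0,"wz": -17},{"dx": 0,"dy": -0.001,"dz": 0.15,"wx": 0,"wy": 0,"wz": -17},{"dx": 0,"dy": -0.001,"dz": 0.165,"wx": 0,"wy": 0,"wz": -17},{"dx": 0,"dy": -0.001,"dz": 0.175,"wx": 0,"wy": 0,"wz": -17},{"dx": 0,"dy": -0.001,"dz": 0.18,"wx": 0,"wy": 0,"wz": -17},{"dx": 0,"dy": -0.001,"dz": 0.18,"wx": 0,"wy": 0,"wz": -17},{"dx": 0,"dy": -0.001,"dz": 0.18,"wx": 0,"wy": 0,"wz": -17}], gripper=0.75)

```text
time_s: 3.05
tcp_pos: [0.4907, -0.0412, 0.0212]
ee_rot: [[0.158, -0.987, 0.001], [-0.987, -0.158, 0.0], [0.0, -0.001, -1.0]]
wrist_force: [-0.4, -0.5, -0.5]
gripper_width: 0.745
```

>>> drive_tool(deltas=[{"dx": 0,"dy": 0,"dz": 0,"wx": 0,"wy": 0,"wz": 0},{"dx": 0,"dy": 0,"dz": 0,"wx": 0,"wy": 0,"wz": 0},{"dx": 0,"dy": 0,"dz": 0,"wx": 0,"wy": 0,"wz": 0},{"dx": 0,"dy": 0,"dz": 0,"wx": 0,"wy": 0,"wz": 0},{"dx": 0,"dy": 0,"dz": 0,"wx": 0,"wy": 0,"wz": 0},{"dx": 0,"dy": 0,"dz": 0,"wx": 0,"wy": 0,"wz": 0},{"dx": 0,"dy": 0,"dz": 0,"wx": 0,"wy": 0,"wz": 0},{"dx": 0,"dy": 0,"dz": 0,"wx": 0,"wy": 0,"wz": 0}], gripper=0.0)

```text
time_s: 3.85
tcp_pos: [0.4901, -0.0413, 0.0206]
ee_rot: [[0.158, -0.987, 0.0], [-0.987, -0.158, -0.0], [0.0, -0.0, -1.0]]
wrist_force: [-0.0, -0.5, 0.2]
gripper_width: 0.322
```

>>> drive_tool(deltas=[{"dx": 0,"dy": 0,"dz": -0.02,"wx": 0,"wy": 0,"wz": 0},{"dx": 0,"dy": 0,"dz": -0.06,"wx": 0,"wy": 0,"wz": 0},{"dx": 0,"dy": 0,"dz": -0.08,"wx": 0,"wy": 0,"wz": 0},{"dx": 0,"dy": 0,"dz": -0.08,"wx": 0,"wy": 0,"wz": 0}])

```text
time_s: 4.25
tcp_pos: [0.4922, -0.0409, 0.1034]
ee_rot: [[0.159, -0.987, 0.007], [-0.987, -0.159, 0.001], [-0.0, -0.007, -1.0]]
wrist_force: [1.0, 0.2, -0.9]
gripper_width: 0.319
```

```bash
python3 - <<'E'
from h import *
import cv2
s=r.sense();im=cams.capture('wrist');cv2.imwrite("pics/w3.png",im[:,:,::-1]);print(s['time_s'],s['tcp_pos'],s['gripper_width'])
print(goto([.463,.2925,.10],down(-98)))
E
```

```text
4.25 [ 0.49216658 -0.0408871   0.10339813] 0.31938716976251713
(array([-0.3337, -0.0254,  0.0017]), array([-0.16,  0.05, 17.1 ]))
```

View pics/w3.png

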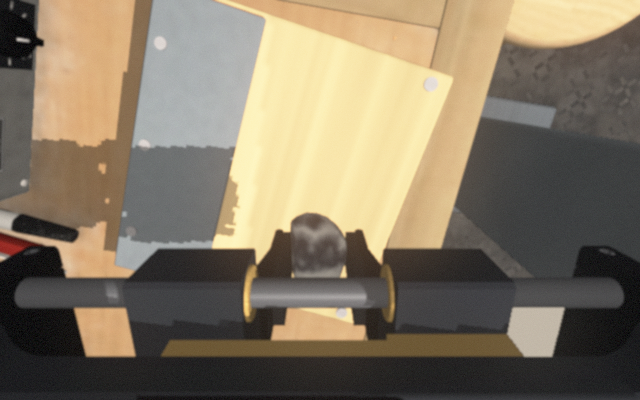

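>>> drive_tool(deltas=[{"dx": -0.045,"dy": -0.004,"dz": 0,"wx": 0,"wy": 0,"wz": 17},{"dx": -0.09,"dy": -0.008,"dz": 0,"wx": 0,"wy": 0,"wz": 17},{"dx": -0.135,"dy": -0.011,"dz": 0,"wx": 0,"wy": 0,"wz": 17},{"dx": -0.18,"dy": -0.014,"dz": 0,"wx": 0,"wy": 0,"wz": 17},{"dx": -0.225,"dy": -0.017,"dz": 0,"wx": 0,"wy": 0,"wz": 17},{"dx": -0.27,"dy": -0.021,"dz": 0,"wx": 0,"wy": 0,"wz": 17},{"dx": -0.31,"dy": -0.024,"dz": 0,"wx": 0,"wy": 0,"wz": 17},{"dx": -0.334,"dy": -0.025,"dz": 0,"wx": 0,"wy": 0,"wz": 17},{"dx": -0.334,"dy": -0.025,"dz": 0.01,"wx": 0,"wy": 0,"wz": 17},{"dx": -0.334,"dy": -0.025,"dz": 0.04,"wx": 0,"wy": 0,"wz": 17},{"dx": -0.334,"dy": -0.025,"dz": 0.07,"wx": 0,"wy": 0,"wz": 17},{"dx": -0.334,"dy": -0.025,"dz": 0.086,"wx": 0,"wy": 0,"wz": 17},{"dx": -0.334,"dy": -0.025,"dz": 0.086,"wx": 0,"wy": 0,"wz": 17},{"dx": -0.334,"dy": -0.025,"dz": 0.086,"wx": 0,"wy": 0,"wz": 17}])

```text
time_s: 5.7
tcp_pos: [0.4615, 0.2913, 0.0136]
ee_rot: [[-0.138, -0.99, -0.002], [-0.99, 0.138, -0.002], [0.002, 0.002, -1.0]]
wrist_force: [0.2, -0.2, -0.2]
gripper_width: 0.32
```

>>> drive_tool(deltas=[{"dx": 0,"dy": 0,"dz": 0,"wx": 0,"wy": 0,"wz": 0},{"dx": 0,"dy": 0,"dz": 0,"wx": 0,"wy": 0,"wz": 0},{"dx": 0,"dy": 0,"dz": 0,"wx": 0,"wy": 0,"wz": 0},{"dx": 0,"dy": 0,"dz": 0,"wx": 0,"wy": 0,"wz": 0},{"dx": 0,"dy": 0,"dz": 0,"wx": 0,"wy": 0,"wz": 0},{"dx": 0,"dy": 0,"dz": 0,"wx": 0,"wy": 0,"wz": 0}], gripper=0.65)

```text
time_s: 6.3
tcp_pos: [0.4619, 0.2926, 0.0148]
ee_rot: [[-0.137, -0.991, 0.0], [-0.991, 0.137, 0.0], [-0.0, -0.0, -1.0]]
wrist_force: [0.4, -0.6, 0.2]
gripper_width: 0.638
```

>>> drive_tool(deltas=[{"dx": 0,"dy": 0,"dz": -0.02,"wx": 0,"wy": 0,"wz": 0},{"dx": 0,"dy": 0,"dz": -0.06,"wx": 0,"wy": 0,"wz": 0},{"dx": 0,"dy": 0,"dz": -0.1,"wx": 0,"wy": 0,"wz": 0},{"dx": 0,"dy": 0,"dz": -0.11,"wx": 0,"wy": 0,"wz": 0}])

```text
time_s: 6.7
tcp_pos: [0.464, 0.2944, 0.1294]
ee_rot: [[-0.136, -0.991, 0.007], [-0.991, 0.136, 0.006], [-0.007, -0.006, -1.0]]
wrist_force: [-0.1, 1.5, -0.1]
gripper_width: 0.65
```

```bash
python3 - <<'E'
from h import *
import cv2
s=r.sense();im=cams.capture('wrist');cv2.imwrite("pics/w4.png",im[:,:,::-1]);print(s['time_s'],s['tcp_pos'],s['gripper_width'])
print(goto([.460,-.360,.17],down(-95.5)))
E
```

```text
6.7 [0.46403583 0.29440072 0.12938376] 0.6496938942258299
(array([ 0.6484, -0.0859, -0.0449]), array([-0.31,  0.38, -2.35]))
```

View pics/w4.png

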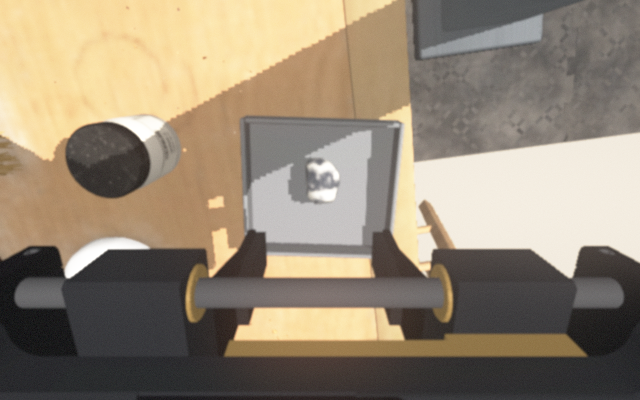

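Stone is released in the tray at (322,180). Next I'll move to look at the strip.

>>> drive_tool(deltas=[{"dx": 0.045,"dy": -0.006,"dz": -0.02,"wx": 0,"wy": 0,"wz": 0},{"dx": 0.09,"dy": -0.012,"dz": -0.04,"wx": 0,"wy": 0,"wz": 0},{"dx": 0.135,"dy": -0.018,"dz": -0.06,"wx": 0,"wy": 0,"wz": 0},{"dx": 0.18,"dy": -0.024,"dz": -0.07,"wx": 0,"wy": 0,"wz": 0},{"dx": 0.225,"dy": -0.03,"dz": -0.07,"wx": 0,"wy": 0,"wz": 0},{"dx": 0.27,"dy": -0.036,"dz": -0.07,"wx": 0,"wy": 0,"wz": 0},{"dx": 0.315,"dy": -0.042,"dz": -0.07,"wx": 0,"wy": 0,"wz": 0},{"dx": 0.36,"dy": -0.048,"dz": -0.07,"wx": 0,"wy": 0,"wz": 0},{"dx": 0.405,"dy": -0.054,"dz": -0.07,"wx": 0,"wy": 0,"wz": 0},{"dx": 0.45,"dy": -0.06,"dz": -0.07,"wx": 0,"wy": 0,"wz": 0},{"dx": 0.495,"dy": -0.066,"dz": -0.07,"wx": 0,"wy": 0,"wz": 0},{"dx": 0.54,"dy": -0.072,"dz": -0.07,"wx": 0,"wy": 0,"wz": -2},{"dx": 0.585,"dy": -0.078,"dz": -0.07,"wx": 0,"wy": 0,"wz": -2},{"dx": 0.63,"dy": -0.084,"dz": -0.07,"wx": 0,"wy": 0,"wz": -2},{"dx": 0.67,"dy": -0.088,"dz": -0.07,"wx": 0,"wy": 0,"wz": -2},{"dx": 0.686,"dy": -0.09,"dz": -0.07,"wx": 0,"wy": 0,"wz": -2},{"dx": 0.686,"dy": -0.09,"dz": -0.07,"wx": 0,"wy": 0,"wz": -2},{"dx": 0.686,"dy": -0.09,"dz": -0.07,"wx": 0,"wy": 0,"wz": -2},{"dx": 0.686,"dy": -0.09,"dz": -0.07,"wx": 0,"wy": 0,"wz": -2}], gripper=0.65)

```text
time_s: 8.65
tcp_pos: [0.4569, -0.3979, 0.1943]
ee_rot: [[-0.101, -0.995, -0.001], [-0.995, 0.101, 0.001], [-0.001, 0.001, -1.0]]
wrist_force: [0.2, -0.7, 0.1]
gripper_width: 0.65
```

```bash
python3 - <<'E'
from h import *
import cv2
s=r.sense();im=cams.capture('wrist');cv2.imwrite("pics/w5.png",im[:,:,::-1]);print(s['time_s'],s['tcp_pos'],s['ee_rot'].round(3).tolist())
np.save('w5.npy',tool(s))
E
```

```text
8.65 [ 0.45689401 -0.39794675  0.1942698 ] [[-0.101, -0.995, -0.001], [-0.995, 0.101, 0.001], [-0.001, 0.001, -1.0]]
```

View pics/w5.png

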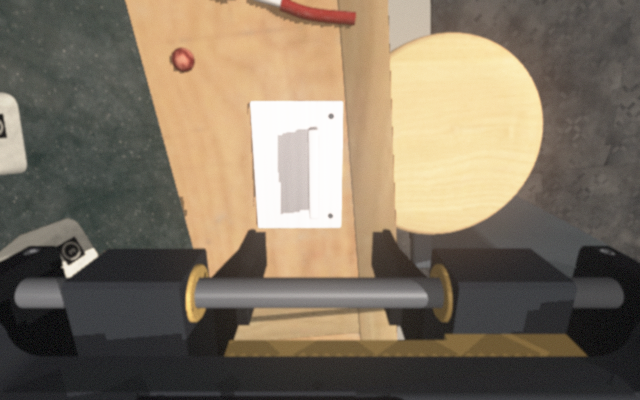

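```bash
python3 - <<'E'
from h import *
import cv2
im=cv2.imread("pics/w5.png");T=np.load('w5.npy')
hsv=cv2.cvtColor(im,cv2.COLOR_BGR2HSV)
m=((hsv[:,:,1]<45)&(hsv[:,:,2]>110)).astype(np.uint8);m[:,:230]=0;m[:,355:]=0;m[:85]=0;m[245:]=0
m=cv2.morphologyEx(m,cv2.MORPH_CLOSE,np.ones((5,5)))
c=max(cv2.findContours(m,0,1)[0],key=cv2.contourArea)
a=cv2.approxPolyDP(c,6,True).reshape(-1,2);print(a.tolist(),cv2.contourArea(c))
P=np.array([ray('wrist',q,.004,T)[:2] for q in a]);print(P.round(4).tolist())
Q=np.array([ray('wrist',q,.004,T)[:2] for q in c.reshape(-1,2)]).astype(np.float32)
b=cv2.minAreaRect(Q*1000);print(b)
z=im[95:235,235:355];cv2.imwrite('pics/c5.png',cv2.resize(z,None,fx=4,fy=4,interpolation=cv2.INTER_CUBIC))
E
```

```text
[[251, 101], [258, 227], [339, 227], [342, 102]] 11054.5
[[0.5193, -0.4733], [0.5337, -0.3352], [0.4417, -0.3258], [0.4271, -0.4629]]
((480.3900451660156, -399.5709228515625), (139.25294494628906, 95.71122741699219), 84.40614318847656)
```

View pics/c5.png

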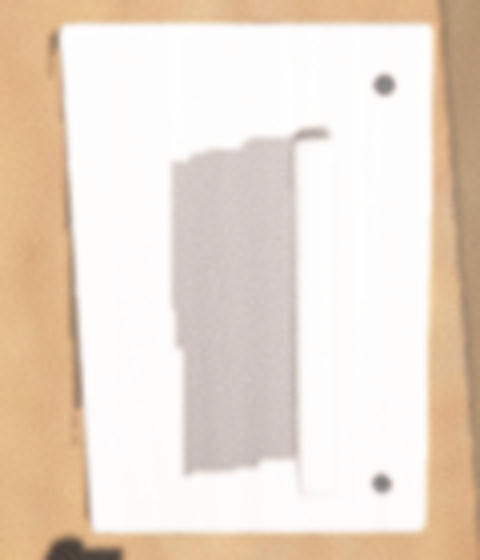

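```bash
python3 - <<'E'
from h import *
T=np.load('w5.npy')
print(ray('wrist',(313.7,172.5),.040,T).round(4), ray('wrist',(313.5,127.5),.040,T).round(4),ray('wrist',(314.5,218),.040,T).round(4))
print(goto([.4616,-.3979,.007],down(-95.6)))
E
```

```text
[ 0.4622 -0.4012  0.04  ] [ 0.4578 -0.4442  0.04  ] [ 0.4665 -0.3538  0.04  ]
(array([-0.0004, -0.0045,  0.1876]), array([ 0.01,  0.02, -0.19]))
```

>>> drive_tool(deltas=[{"dx": 0,"dy": -0.005,"dz": 0.05,"wx": 0,"wy": 0,"wz": 0},{"dx": 0,"dy": -0.005,"dz": 0.1,"wx": 0,"wy": 0,"wz": 0},{"dx": 0,"dy": -0.005,"dz": 0.14,"wx": 0,"wy": 0,"wz": 0},{"dx": 0,"dy": -0.005,"dz": 0.165,"wx": 0,"wy": 0,"wz": 0},{"dx": 0,"dy": -0.005,"dz": 0.18,"wx": 0,"wy": 0,"wz": 0},{"dx": 0,"dy": -0.005,"dz": 0.187,"wx": 0,"wy": 0,"wz": 0},{"dx": 0,"dy": -0.005,"dz": 0.187,"wx": 0,"wy": 0,"wz": 0},{"dx": 0,"dy": -0.005,"dz": 0.187,"wx": 0,"wy": 0,"wz": 0}], gripper=0.65)

```text
time_s: 9.5
tcp_pos: [0.4628, -0.3999, 0.0088]
ee_rot: [[-0.102, -0.995, 0.002], [-0.995, 0.102, -0.001], [0.001, -0.002, -1.0]]
wrist_force: [-0.8, -0.7, 0.5]
gripper_width: 0.649
```

>>> drive_tool(deltas=[{"dx": 0,"dy": 0,"dz": 0,"wx": 0,"wy": 0,"wz": 0},{"dx": 0,"dy": 0,"dz": 0,"wx": 0,"wy": 0,"wz": 0},{"dx": 0,"dy": 0,"dz": 0,"wx": 0,"wy": 0,"wz": 0},{"dx": 0,"dy": 0,"dz": 0,"wx": 0,"wy": 0,"wz": 0},{"dx": 0,"dy": 0,"dz": 0,"wx": 0,"wy": 0,"wz": 0},{"dx": 0,"dy": 0,"dz": 0,"wx": 0,"wy": 0,"wz": 0},{"dx": 0,"dy": 0,"dz": 0,"wx": 0,"wy": 0,"wz": 0},{"dx": 0,"dy": 0,"dz": 0,"wx": 0,"wy": 0,"wz": 0},{"dx": 0,"dy": 0,"dz": 0,"wx": 0,"wy": 0,"wz": 0}], gripper=0.0)

```text
time_s: 10.4
tcp_pos: [0.4619, -0.3999, 0.0075]
ee_rot: [[-0.103, -0.995, 0.0], [-0.995, 0.103, -0.0], [0.0, -0.0, -1.0]]
wrist_force: [0.1, -0.3, 0.3]
gripper_width: 0.113
```

>>> drive_tool(deltas=[{"dx": 0,"dy": 0,"dz": -0.01,"wx": 0,"wy": 0,"wz": 0},{"dx": 0,"dy": 0,"dz": -0.04,"wx": 0,"wy": 0,"wz": 0},{"dx": 0,"dy": 0,"dz": -0.08,"wx": 0,"wy": 0,"wz": 0},{"dx": 0,"dy": 0,"dz": -0.1,"wx": 0,"wy": 0,"wz": 0},{"dx": 0,"dy": 0,"dz": -0.1,"wx": 0,"wy": 0,"wz": 0},{"dx": 0,"dy": 0,"dz": -0.1,"wx": 0,"wy": 0,"wz": 0}])

```text
time_s: 11.0
tcp_pos: [0.4614, -0.3994, 0.1075]
ee_rot: [[-0.103, -0.995, 0.0], [-0.995, 0.103, 0.001], [-0.001, 0.0, -1.0]]
wrist_force: [-1.0, 0.8, -3.6]
gripper_width: 0.114
```

```bash
python3 - <<'E'
from h import *
import cv2
s=r.sense();im=cams.capture('wrist');cv2.imwrite("pics/w6.png",im[:,:,::-1]);print(s['time_s'],s['tcp_pos'],s['gripper_width'],s['ee_rot'].round(4).tolist())
np.save('w6.npy',tool(s))
im=cams.capture('scene');cv2.imwrite("pics/s6.png",im[:,:,::-1])
E
```

```text
11.0 [ 0.46137343 -0.39940365  0.10750972] 0.11434646639907133 [[-0.1031, -0.9947, 0.0], [-0.9947, 0.1031, 0.0008], [-0.0008, 0.0001, -1.0]]
```

View pics/w6.png

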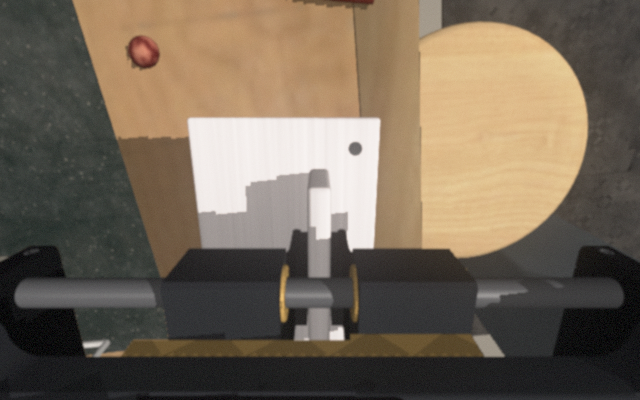

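View pics/s6.png

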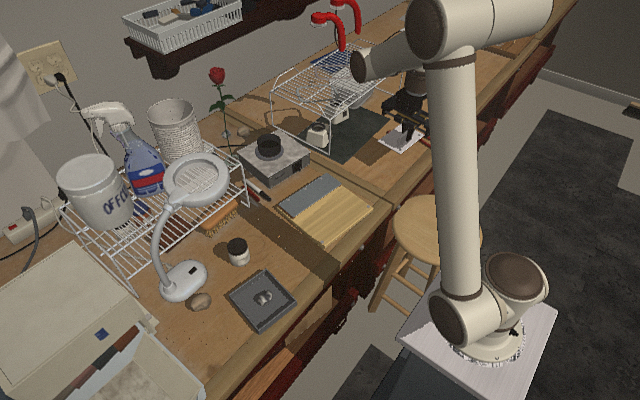

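```bash
python3 - <<'E'
from h import *
T=np.load('w6.npy');zt=T[2,3]-.0035
fr=ray('wrist',(189,118.5),zt,T);br=ray('wrist',(380,118.5),zt,T);fl=ray('wrist',(201,240),zt,T);rib=ray('wrist',(319,171),T[2,3]+.0325,T)
Ti=np.linalg.inv(T)
for n,p in(('fr',fr),('br',br),('frontline',fl),('ribend',rib)):print(n,p.round(4),(Ti@np.r_[p,1])[:3].round(4))
d=fl-fr;print('front edge dir in tool',np.degrees(np.arctan2(*( (T[:3,:3].T@d)[[1,0]]))))
# target: strip yaw -8.1, origin so that nose = lap; stage
yaw=-98.1
L=np.array([.561,-.0555]);u=np.array([np.cos(np.radians(-8.1)),np.sin(np.radians(-8.1))])
for off in(-.025,.02):print(off,L+u*(off-.065))
st=L+u*(-.03-.065)
print(goto([*st,.10],down(yaw)))
E
```

```text
fr [ 0.5179 -0.4725  0.104 ] [ 0.0669 -0.0638  0.0034]
br [ 0.4255 -0.4629  0.104 ] [0.0669 0.0291 0.0034]
frontline [ 0.5255 -0.4082  0.104 ] [ 0.0022 -0.0647  0.0035]
ribend [ 0.4568 -0.4486  0.14  ] [ 0.0494 -0.0005 -0.0325]
front edge dir in tool -179.15323802312872
-0.025 [ 0.47189787 -0.04281889]
0.02 [ 0.51644894 -0.04915944]
(array([-0.3557,  0.0305,  0.0066]), array([0.18, 0.1 , 2.18]))
```

>>> drive_tool(deltas=[{"dx": -0.02,"dy": 0.002,"dz": 0,"wx": 0,"wy": 0,"wz": 2.2},{"dx": -0.06,"dy": 0.006,"dz": 0,"wx": 0,"wy": 0,"wz": 2.2},{"dx": -0.1,"dy": 0.01,"dz": 0,"wx": 0,"wy": 0,"wz": 2.2},{"dx": -0.14,"dy": 0.014,"dz": 0,"wx": 0,"wy": 0,"wz": 2.2},{"dx": -0.18,"dy": 0.018,"dz": 0,"wx": 0,"wy": 0,"wz": 2.2},{"dx": -0.22,"dy": 0.022,"dz": 0,"wx": 0,"wy": 0,"wz": 2.2},{"dx": -0.26,"dy": 0.026,"dz": 0,"wx": 0,"wy": 0,"wz": 2.2},{"dx": -0.3,"dy": 0.03,"dz": 0,"wx": 0,"wy": 0,"wz": 2.2},{"dx": -0.335,"dy": 0.03,"dz": 0,"wx": 0,"wy": 0,"wz": 2.2},{"dx": -0.356,"dy": 0.03,"dz": 0,"wx": 0,"wy": 0,"wz": 2.2},{"dx": -0.356,"dy": 0.03,"dz": 0.02,"wx": 0,"wy": 0,"wz": 2.2},{"dx": -0.356,"dy": 0.03,"dz": 0.04,"wx": 0,"wy": 0,"wz": 2.2},{"dx": -0.356,"dy": 0.03,"dz": 0.06,"wx": 0,"wy": 0,"wz": 2.2},{"dx": -0.356,"dy": 0.03,"dz": 0.06,"wx": 0,"wy": 0,"wz": 2.2},{"dx": -0.356,"dy": 0.03,"dz": 0.06,"wx": 0,"wy": 0,"wz": 2.2},{"dx": -0.356,"dy": 0.03,"dz": 0.06,"wx": 0,"wy": 0,"wz": 2.2}])

```text
time_s: 12.7
tcp_pos: [0.4691, -0.0427, 0.0481]
ee_rot: [[-0.141, -0.99, 0.001], [-0.99, 0.141, -0.0], [-0.0, -0.001, -1.0]]
wrist_force: [0.5, 0.0, -1.1]
gripper_width: 0.111
```

```bash
python3 - <<'E'
from h import *
import cv2
s=r.sense();im=cams.capture('wrist');cv2.imwrite("pics/w7.png",im[:,:,::-1]);print(s['time_s'],s['tcp_pos'],s['gripper_width'],s['ee_rot'].round(4).tolist())
np.save('w7.npy',tool(s))
E
```

```text
12.7 [ 0.46909675 -0.04268968  0.04808705] 0.1113756090610917 [[-0.1406, -0.9901, 0.001], [-0.9901, 0.1406, -0.0], [-0.0001, -0.0009, -1.0]]
```

View pics/w7.png

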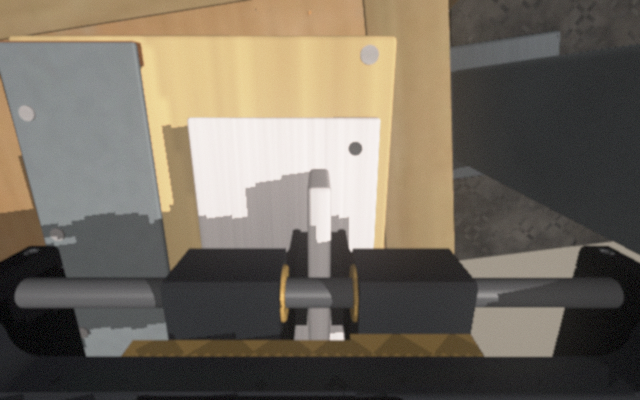

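```bash
python3 - <<'E'
from h import *
import cv2
im=cv2.imread("pics/w7.png");T=np.load('w7.npy');Ti=np.linalg.inv(T)
S=cv2.GaussianBlur(cv2.cvtColor(im,cv2.COLOR_BGR2HSV)[:,:,1],(5,5),1).astype(float)
pts=[]
for v in range(75,240,5):
    lo=int(120+(v-44)*.14);g=np.diff(S[v,lo:lo+40]);pts.append((lo+int(g.argmax())+.5,v))
P=np.array([Ti@np.r_[ray('wrist',q,.028,T),1] for q in pts])[:,:3]
f=cv2.fitLine(P[:,:2].astype(np.float32),cv2.DIST_HUBER,0,1e-4,1e-4).ravel()
print(pts[::8]);ang=np.degrees(np.arctan2(f[1],f[0]));y0=f[3]-f[2]*f[1]/f[0];print('edge in tool: ang',ang,'y at x=0',y0,'y at +-.07',y0+.07*f[1]/f[0],y0-.07*f[1]/f[0])
zt=T[2,3]-.0035
Q=[]
for v in range(125,238,5):
    lo=175;g=np.diff(cv2.GaussianBlur(im[v:v+1,lo:lo+45,0],(5,1),1)[0].astype(float));Q.append((Ti@np.r_[ray('wrist',(lo+int(g.argmax())+.5,v),zt,T),1])[:3])
Q=np.array(Q);q=cv2.fitLine(Q[:,:2].astype(np.float32),cv2.DIST_HUBER,0,1e-4,1e-4).ravel()
print('strip front ang',np.degrees(np.arctan2(q[1],q[0])),'y at 0',q[3]-q[2]*q[1]/q[0])
for n,uv,z in(('plate fr',(138,43),.028),('board nr',(395,38),.016)):
    print(n,(Ti@np.r_[ray('wrist',uv,z,T),1])[:3].round(4))
E
```

```text
[(140.5, 75), (146.5, 115), (152.5, 155), (158.5, 195), (163.5, 235)]
edge in tool: ang 0.16054997 y at x=0 -0.09283616 y at +-.07 -0.092640005 -0.09303231
strip front ang -0.06128163 y at 0 -0.064871125
plate fr [ 0.1027 -0.0915  0.0202]
board nr [0.1065 0.04   0.032 ]
```

The strip's front edge sits 28 mm short of the plate edge and parallel to it within 0.2°. I'll lower the strip to about 1 mm above the board.

>>> drive_tool(deltas=[{"dx": 0,"dy": 0,"dz": 0.01,"wx": 0,"wy": 0,"wz": 0},{"dx": 0,"dy": 0,"dz": 0.018,"wx": 0,"wy": 0,"wz": 0},{"dx": 0,"dy": 0,"dz": 0.0235,"wx": 0,"wy": 0,"wz": 0},{"dx": 0,"dy": 0,"dz": 0.0235,"wx": 0,"wy": 0,"wz": 0},{"dx": 0,"dy": 0,"dz": 0.0235,"wx": 0,"wy": 0,"wz": 0},{"dx": 0,"dy": 0,"dz": 0.0235,"wx": 0,"wy": 0,"wz": 0}])

```text
time_s: 13.35
tcp_pos: [0.4684, -0.0428, 0.0238]
ee_rot: [[-0.141, -0.99, -0.0], [-0.99, 0.141, -0.0], [0.0, 0.0, -1.0]]
wrist_force: [0.5, -0.2, -1.6]
gripper_width: 0.11
```

```bash
python3 - <<'E'
from h import *
import cv2
s=r.sense();im=cams.capture('wrist');cv2.imwrite("pics/w8.png",im[:,:,::-1]);print(s['time_s'],s['tcp_pos'],s['gripper_width'],s['ee_rot'].round(4).tolist(),s['wrist_force'])
np.save('w8.npy',tool(s))
E
```

```text
13.35 [ 0.4683829  -0.04275147  0.02379784] 0.11010242610882635 [[-0.1409, -0.99, -0.0004], [-0.99, 0.1409, -0.0001], [0.0001, 0.0004, -1.0]] [ 0.53578885 -0.21820263 -1.59784957]
```

View pics/w8.png

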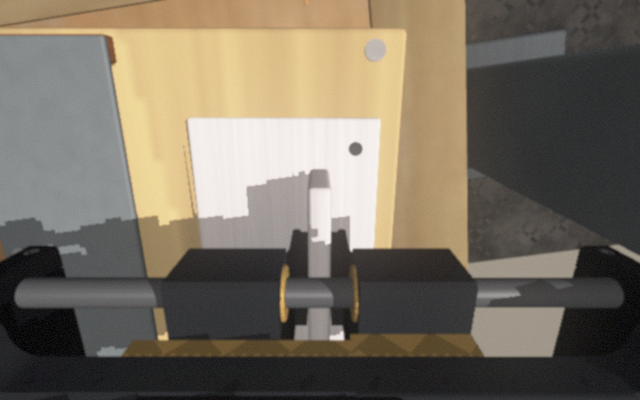

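The strip is just above the board, with a shadow sliver at its front edge. I'll slide it in slowly.

>>> drive_tool(deltas=[{"dx": 0,"dy": -0.005,"dz": -0.0005,"wx": 0,"wy": 0,"wz": 0},{"dx": 0,"dy": -0.01,"dz": -0.0005,"wx": 0,"wy": 0,"wz": 0},{"dx": 0,"dy": -0.015,"dz": -0.0005,"wx": 0,"wy": 0,"wz": 0},{"dx": 0,"dy": -0.02,"dz": -0.0005,"wx": 0,"wy": 0,"wz": 0},{"dx": 0,"dy": -0.024,"dz": -0.0005,"wx": 0,"wy": 0,"wz": 0},{"dx": 0,"dy": -0.028,"dz": -0.0005,"wx": 0,"wy": 0,"wz": 0},{"dx": 0,"dy": -0.031,"dz": -0.0005,"wx": 0,"wy": 0,"wz": 0},{"dx": 0,"dy": -0.034,"dz": -0.0005,"wx": 0,"wy": 0,"wz": 0},{"dx": 0,"dy": -0.034,"dz": -0.0005,"wx": 0,"wy": 0,"wz": 0},{"dx": 0,"dy": -0.034,"dz": -0.0005,"wx": 0,"wy": 0,"wz": 0}])

```text
time_s: 14.4
tcp_pos: [0.502, -0.0475, 0.0245]
ee_rot: [[-0.141, -0.99, -0.0], [-0.99, 0.141, 0.0], [0.0, 0.0, -1.0]]
wrist_force: [-0.6, -0.5, -1.8]
gripper_width: 0.113
```

```bash
python3 - <<'E'
from h import *
import cv2
s=r.sense();im=cams.capture('wrist');cv2.imwrite("pics/w9.png",im[:,:,::-1]);print(s['time_s'],s['tcp_pos'],s['gripper_width'],s['ee_rot'].round(4).tolist(),s['wrist_force'])
E
```

```text
14.4 [ 0.50203864 -0.04748586  0.02448421] 0.1126550320561992 [[-0.1409, -0.99, -0.0003], [-0.99, 0.1409, 0.0], [0.0, 0.0003, -1.0]] [-0.57196108 -0.54913592 -1.78596208]
```

View pics/w9.png

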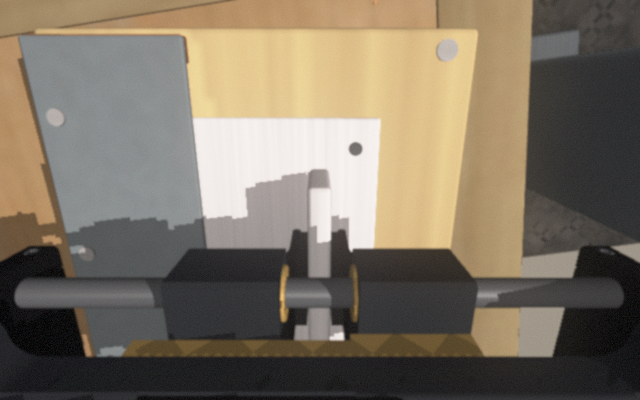

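The nose is under the plate, the plate hasn't moved and the force hasn't changed. I'll continue 15 mm further.

>>> drive_tool(deltas=[{"dx": 0,"dy": -0.003,"dz": 0,"wx": 0,"wy": 0,"wz": 0},{"dx": 0,"dy": -0.006,"dz": 0,"wx": 0,"wy": 0,"wz": 0},{"dx": 0,"dy": -0.009,"dz": 0,"wx": 0,"wy": 0,"wz": 0},{"dx": 0,"dy": -0.012,"dz": 0,"wx": 0,"wy": 0,"wz": 0},{"dx": 0,"dy": -0.015,"dz": 0,"wx": 0,"wy": 0,"wz": 0},{"dx": 0,"dy": -0.015,"dz": 0,"wx": 0,"wy": 0,"wz": 0},{"dx": 0,"dy": -0.015,"dz": 0,"wx": 0,"wy": 0,"wz": 0},{"dx": 0,"dy": -0.015,"dz": 0,"wx": 0,"wy": 0,"wz": 0}])

```text
time_s: 15.25
tcp_pos: [0.5168, -0.0496, 0.0245]
ee_rot: [[-0.141, -0.99, -0.0], [-0.99, 0.141, 0.0], [0.0, 0.0, -1.0]]
wrist_force: [-0.4, -0.1, -1.3]
gripper_width: 0.113
```

>>> drive_tool(deltas=[{"dx": 0,"dy": 0,"dz": 0.0005,"wx": 0,"wy": 0,"wz": 0},{"dx": 0,"dy": 0,"dz": 0.001,"wx": 0,"wy": 0,"wz": 0},{"dx": 0,"dy": 0,"dz": 0.0015,"wx": 0,"wy": 0,"wz": 0},{"dx": 0,"dy": 0,"dz": 0.002,"wx": 0,"wy": 0,"wz": 0},{"dx": 0,"dy": 0,"dz": 0.002,"wx": 0,"wy": 0,"wz": 0},{"dx": 0,"dy": 0,"dz": 0.002,"wx": 0,"wy": 0,"wz": 0}])

```text
time_s: 15.85
tcp_pos: [0.517, -0.0496, 0.0235]
ee_rot: [[-0.14, -0.99, 0.0], [-0.99, 0.14, -0.0], [0.0, -0.0, -1.0]]
wrist_force: [-2.9, 1.4, 6.3]
gripper_width: 0.116
```

>>> drive_tool(deltas=[{"dx": 0,"dy": 0,"dz": 0.0005,"wx": 0,"wy": 0,"wz": 0},{"dx": 0,"dy": 0,"dz": 0.001,"wx": 0,"wy": 0,"wz": 0},{"dx": 0,"dy": 0,"dz": 0.001,"wx": 0,"wy": 0,"wz": 0},{"dx": 0,"dy": 0,"dz": 0.001,"wx": 0,"wy": 0,"wz": 0},{"dx": 0,"dy": 0,"dz": 0.001,"wx": 0,"wy": 0,"wz": 0}])

```text
time_s: 16.35
tcp_pos: [0.517, -0.0495, 0.0235]
ee_rot: [[-0.14, -0.99, 0.0], [-0.99, 0.14, -0.0], [0.0, -0.0, -1.0]]
wrist_force: [-5.2, 1.6, 12.9]
gripper_width: 0.113
```

```bash
python3 - <<'E'
from h import *
import cv2
s=r.sense();T=tool(s);im=cams.capture('wrist');cv2.imwrite("pics/w10.png",im[:,:,::-1]);print(s['time_s'],s['tcp_pos'],s['gripper_width'],s['ee_rot'].round(4).tolist(),s['wrist_force'],s['moment'])
np.save('w10.npy',T)
im=cams.capture('scene');cv2.imwrite("pics/s10.png",cv2.resize(im[130:330,200:450,::-1],None,fx=3,fy=3,interpolation=cv2.INTER_CUBIC))
E
```

```text
16.35 [ 0.51699543 -0.04954887  0.02347838] 0.11315633576557306 [[-0.1399, -0.9902, 0.0002], [-0.9902, 0.1399, -0.0004], [0.0003, -0.0003, -1.0]] [-5.22652971  1.56287182 12.91769206] [ 0.44751904  1.58424464 -0.07735305]
```

View pics/w10.png

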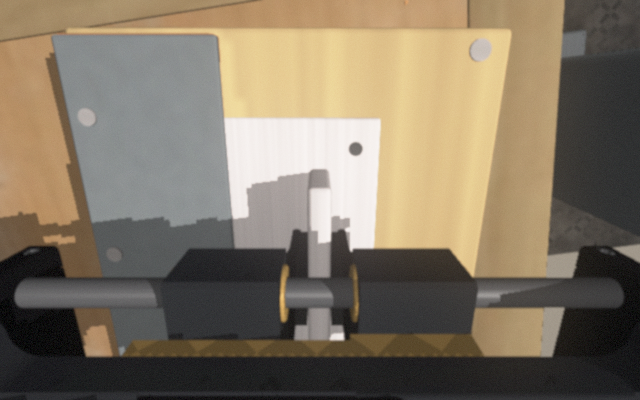

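View pics/s10.png

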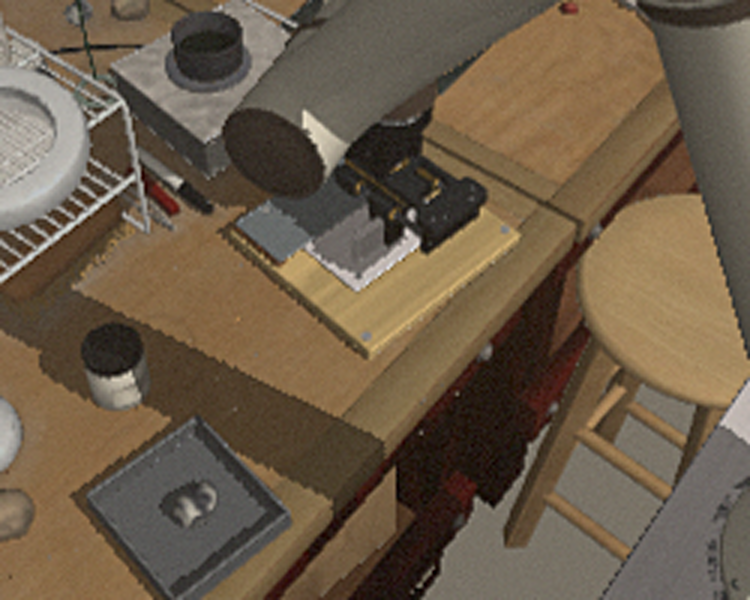

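```bash
python3 - <<'E'
from h import *
import cv2
im=cv2.imread("pics/w10.png");T=np.load('w10.npy');Ti=np.linalg.inv(T)
g=cv2.GaussianBlur(im,(5,5),1).astype(float)
for v in (60,80,100,130,150,170,190):
    c=217+(v-40)*.085;lo=int(c)-10;k=np.abs(np.diff(g[v,lo:lo+22],axis=0)).sum(1);u=lo+k.argmax()+.5
    print(v,u,(Ti@np.r_[ray('wrist',(u,v),.028,T),1])[:2].round(4))
s=r.sense();print(s['time_s'],s['wrist_force'],abs(s['joint_velocities']).max())
E
```

```text
60 219.5 [ 0.0928 -0.0443]
80 220.5 [ 0.0844 -0.0446]
100 222.5 [ 0.0758 -0.0445]
130 224.5 [ 0.0623 -0.0447]
150 226.5 [ 0.0528 -0.0445]
170 227.5 [ 0.0431 -0.0448]
190 229.5 [ 0.033  -0.0447]
16.45 [-4.87892559  1.2534405  12.5802342 ] 0.06794049845747317
```

The edge is 20 mm in and parallel, and the press is steady at about 13 N. I'm handing the job in.

```bash
python3 - <<'E'
from station import r,ticket
print(ticket.finish_job())
E
```

```text
the job is handed in; nothing more can be done
None
```

I put the stone in the sorting tray and let go of it there. I then gripped the strip by its rib, set it down on the board and slid its front edge under the lapped plate. I handed the job in at about 16.5 s, still gripping and pressing the strip.

My last checks before handing in:
- **Insertion:** the front edge is about 20 mm past the lap line. The plate edge measured parallel to it within about 0.5 mm along the visible right half. The left half was hidden behind the gripper.
- **Plate and bystanders:** the plate showed no sign of lifting in the pictures, and the force didn't change while the strip slid in. The jar looked undisturbed. I didn't re-check the big stone, tape or pliers at the end, but the arm never went near them.
- **Press and grip:** the wrist read about 12.6–12.9 N upward, steady, and the tool was level. The jaws were closed on the rib at about 10 mm. A sideways force of about 5 N was also there while pressing, which I took to be friction.
- **Stone:** it is visible near the middle of the tray.

No check failed. The top and wrist cameras disagreed by about 2–3 mm on positions, so I used the wrist view for the final alignment. The first move call was refused because its rows lacked some keys; I resent it complete.

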